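# Sort loose cigars into their format trays and fit the missing spacer

## Task

Clear the mixed handful off the bench: lay each of the three loose cigars flat in the free bay of the tray that holds cigars of its own length, and push the loose cedar spacer upright all the way down into the one spacer slot that is still empty, beside the packed row of the medium tray.

Things in the scene. Friction and masses are not known exactly. Their poses are not given: they have to be found in the camera images.
- cigar_long: Loose long brown cigar, 165 mm long, 17 mm thick, 20 g, the longest and thinnest. It lies flat and does not roll. Origin: middle of its underside; x along its length (rounded head at +x, cut foot at -x), z up.
- cigar_medium: Loose medium brown cigar, 135 mm long, 19 mm thick, 20 g, the middle one of the three lengths. It lies flat and does not roll. Origin: middle of its underside; x along its length (rounded head at +x, cut foot at -x), z up.
- cigar_short: Loose short brown cigar, 105 mm long, 20 mm thick, 20 g, the shortest. It lies flat and does not roll. Origin: middle of its underside; x along its length (rounded head at +x, cut foot at -x), z up.
- cedar_spacer: Loose pale cedar spacer slip, 80 mm long (its x), 14 mm thick (its y), 40 mm high (its z), standing on edge; the lowest 5 mm of its foot taper to 9 mm. 30 g. Origin: centre of its underside, z up.
- tray_long: Fixed tray for long cigars, 195 x 124 mm (x, y), floor 3 thick; origin: centre of underside. Along y: spacer slot 17.5 wide at y=-48.8 between 21 high walls (already filled, to 43 high); two fixed long cigars, y=-36..0, tops at 20; cleat 9 high at 17..21; free bay y=21..57, 183 long, centre (0, 39); side wall 9 high at 57..62. End boards 6 thick, 21 high. Trays stand 15 or more apart.
- tray_medium: Fixed tray for medium cigars, 165 x 124 mm (x, y), floor 3 thick; origin: centre of underside. Along y: spacer slot 17.5 wide at y=-48.8 between 21 high walls (EMPTY, the spacer goes here); two fixed medium cigars, y=-36..4, tops at 22; cleat 9 high at 17..21; free bay y=21..57, 153 long, centre (0, 39); side wall 9 high at 57..62. End boards 6 thick, 21 high. Trays stand 15 or more apart.
- tray_short: Fixed tray for short cigars, 135 x 124 mm (x, y), floor 3 thick; origin: centre of underside. Along y: spacer slot 17.5 wide at y=-48.8 between 21 high walls (already filled, to 43 high); two fixed short cigars, y=-36..6, tops at 23; cleat 9 high at 17..21; free bay y=21..57, 123 long, centre (0, 39); side wall 9 high at 57..62. End boards 6 thick, 21 high. Trays stand 15 or more apart.

How it is judged (in metres and radians):
At the end, for the whole second after the job is handed in: Each cigar lies flat in the free bay of its own tray, within 12 mm lengthwise and 13 mm crosswise of the bay centre, 4 mm of the floor and 0.2 rad; the spacer stands in the medium tray's empty slot, bottom within 4 mm of the floor, upright within 0.3 rad; all released and at rest (x of cigar_long in the frame of tray_long between -0.012 and 0.012 m and y of cigar_long in the frame of tray_long between 0.026 and 0.052 m and z of cigar_long in the frame of tray_long below 0.007 m and angle between the x axis of cigar_long and the x axis of tray_long, either way round below 0.2 rad and angle between each of cigar_long, cigar_medium, cigar_short's own z axis and vertical below 0.15 rad and linear speed of each of cigar_long, cigar_medium, cigar_short, cedar_spacer below 0.02 m/s and x of cigar_medium in the frame of tray_medium between -0.012 and 0.012 m and y of cigar_medium in the frame of tray_medium between 0.026 and 0.052 m and z of each of cigar_medium, cedar_spacer in the frame of tray_medium below 0.007 m and angle between the x axis of each of cigar_medium, cedar_spacer and the x axis of tray_medium, either way round below 0.2 rad and x of cigar_short in the frame of tray_short between -0.012 and 0.012 m and y of cigar_short in the frame of tray_short between 0.026 and 0.052 m and z of cigar_short in the frame of tray_short below 0.007 m and angle between the x axis of cigar_short and the x axis of tray_short, either way round below 0.2 rad and x of cedar_spacer in the frame of tray_medium between -0.04 and 0.04 m and y of cedar_spacer in the frame of tray_medium between -0.05475 and -0.04275 m and angle between cedar_spacer's own z axis and vertical below 0.3 rad); the robot touches nothing.
It also fails if it takes over 104 s, if anything falls off the work surface, if the arm or the gripper's body presses on something with over 40 N, if the wrist force passes 120 N, or if a joint passes its speed limit or range.

## Robot

A 6-joint arm with a two-finger parallel gripper is mounted at the origin on a cart in front of the work surface, level with it; the furniture and walls round the work are solid. World frame = base frame: x ahead of the robot, y to its left, z up, the work surface at z = 0. Lengths are in m, angles in degrees, forces in N, time in s.
With the tool pointing down it reaches from about 0.375 to 0.9 m from the base axis. Payload 3.1 kg.
Tool frame: the origin (TCP) lies between the finger pads; the fingertips stand 11 mm ahead of it and the grasp point (between the pads) lies 8 mm behind it; z points along the fingers, y is the line along which they close (so a half turn about z gives the same grasp; the last joint's range is limited). The gripper opens to 87 mm and grips with 3 to 60 N. Pads are 19 mm wide; open, the fingers measure 117 mm over their backs; the gripper's body (75 mm by 190 mm) begins 51 mm behind the grasp point.
Start: joints at [-77.378, 30.224, 82.088, -0, 67.689, -10.227], TCP at [0.243, -0.576, 0.234] pointing down, gripper open.
Joint ranges: [-176.69, 176.69], [-43.24, 126.21], [12.49, 139.97], [-82, 262], [0, 151.66], [-163.58, 163.58]. Speed limits (degrees/s): [159.86, 159.86, 180, 180, 180, 180].

## Interface

Orientations are given as a 3x3 rotation matrix whose columns are the frame's x, y, z axes.
In Python, from rig import bot gives the robot as it stands.
- The arm moves only by the tool apply_moves, never from a script. Its argument "steps" is a list that holds one entry, the list of rows, each a list of 7 numbers: the shift along the tool's x, y, z in cm, then the turn, a rotation vector about the tool's x, y, z in degrees, then the gripper command: -1 is shut, 1 is fully open, values between are in proportion. In form: [[[dx, dy, dz, rx, ry, rz, jaw], ...]]. A call has 1 to 20 rows; each row is the pose to reach, as a shift and turn from the pose commanded when the call began, along the tool's axes at that moment; what a row does not reach only later rows make up. A row lasts 1/8 s, in which the tool goes at most 62.5 mm and 10.7 degrees, less where a joint would pass 70% of its speed; a pose out of reach is approached as far as the arm can. A call with a gripper value outside its range is refused whole. The fingers move at their own pace and stop on an object; the grip force is fixed at half the most. Time passes only in rows, so rows that repeat a pose let the fingers close. It gives the time, the measured TCP pose, the force, the opening and the grip force at its end, in the units of the state.
- bot.read_state(): the state, without advancing time (a new reading comes with each control period).
- bot.capture(name): name is "scene" or "side" or "wrist"; returns the picture (400x640x3 uint8, blue, green, red); there is no depth.
- bot.camera_model(name): a dict with "intrinsics" (3x3 intrinsics, pixels), "R" (3x3) and "t" (3): a world point X has camera coordinates R X + t. Camera axes: x right, y down, z forward; pixel columns grow to the right and rows downward; lengths in m; the calibration is good to about 2 mm. The wrist camera is an equidistant fisheye: a pixel r from the principal point sees the ray r / f radians off the axis. A picture is of the moment at which its call begins: read the wrist's pose just before it. camera_model takes no time and is no camera call; for the wrist camera it gives the pose at the moment of the call.
- bot.hand_in(): hands the job in; it is judged then, once.
The state is a dict: "time_s": time; "joint_positions": joint angles; "qvel": joint speeds; "tau": joint torques, N m; "position": TCP position; "tcp_rot": TCP orientation; "force": force on the tool from outside, world axes, zero at the start; "moment": the same for the moment, N m; "opening": opening from 0.0 (shut) to 1.0 (fully open); "grasp_force": force on a finger pad.
Only numpy, scipy, OpenCV 4.12 (cv2) and the standard library are available. Lean on these libraries where they do the work, as an engineer would, in place of code of your own. Each camera call takes 0.05 s, during which the arm holds its last target. There are 200 camera calls.

## Working session

There is one attempt and no reset: what is moved stays moved. The work goes in short steps, Python scripts to look and compute and a tool call to move; the robot and the scene stay as the last step left them, time stands still between calls to the robot, and variables do not carry over. Pictures are saved under pics/ and viewed, at most 15 in all, crops included, and the job is handed in when it is done.

Besides the shell and the picture viewer there is one more tool, called as name([rows], argument=value, ...), one row to a line, values as JSON. apply_moves: Moves the arm, as the interface text tells. Its arguments: {"type":"object","properties":{"steps":{"type":"array","items":{"type":"array","items":{"type":"array","items":{"type":"number"}}}}},"required":["steps"]}

```bash
ls; mkdir -p pics
python3 - <<'E'
from rig import bot
import cv2,numpy as np
np.set_printoptions(precision=4,suppress=True)
s=bot.read_state();print(s)
for n in("scene","side","wrist"):
    m=bot.camera_model(n);print(n,m['intrinsics'].tolist() if hasattr(m['intrinsics'],'tolist') else m['intrinsics'],m['R'],m['t'])
    cv2.imwrite(f'pics/{n}0.png',bot.capture(n))
E
```

```text
pics
{'time_s': 0.0, 'joint_positions': array([-77.3779,  30.2784,  82.1577,  -0.0015,  67.6885, -10.2274]), 'qvel': array([ 0.0382,  0.0384, -0.0324,  0.03  ,  0.0277,  0.0224]), 'tau': array([ -0.0032, -44.0054, -17.659 ,   0.063 ,   0.0583,  -0.0002]), 'position': array([ 0.2426, -0.5752,  0.2326]), 'tcp_rot': array([[ 0.9215,  0.3883, -0.0005],
       [ 0.3883, -0.9215,  0.0021],
       [ 0.0004, -0.0021, -1.    ]]), 'force': array([-0.1818, -0.2533, -0.0331]), 'moment': array([-0.0007, -0.0272,  0.0229]), 'grasp_force': 0.0, 'opening': 1.0001902719422084}
scene [[444.2074182455477, 0.0, 313.59799336025986], [0.0, 444.2074182455477, 206.6312606502114], [0.0, 0.0, 1.0]] [[-0.8302 -0.5573  0.0162]
 [-0.3551  0.5061 -0.7859]
 [ 0.4298 -0.6582 -0.6181]] [0.3923 0.1938 0.8551]
side [[368.52348864967934, 0.0, 323.84830354311873], [0.0, 368.52348864967934, 195.0264069011206], [0.0, 0.0, 1.0]] [[ 0.9998 -0.0172 -0.003 ]
 [-0.0114 -0.5077 -0.8614]
 [ 0.0133  0.8613 -0.5079]] [-0.4939  0.0273  0.9409]
wrist [[309.70691628693146, 0.0, 317.71469259192844], [0.0, 309.70691628693146, 196.07626358281735], [0.0, 0.0, 1.0]] [[ 0.3873 -0.922  -0.0017]
 [-0.8878 -0.3734  0.269 ]
 [-0.2486 -0.1026 -0.9632]] [-0.6253 -0.0314  0.3903]
```

View pics/scene0.png

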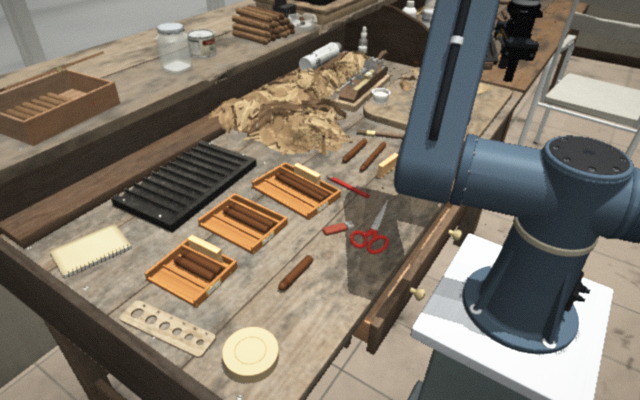

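View pics/side0.png

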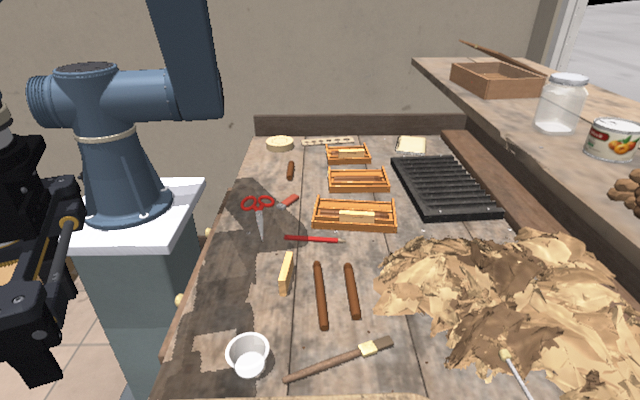

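View pics/wrist0.png

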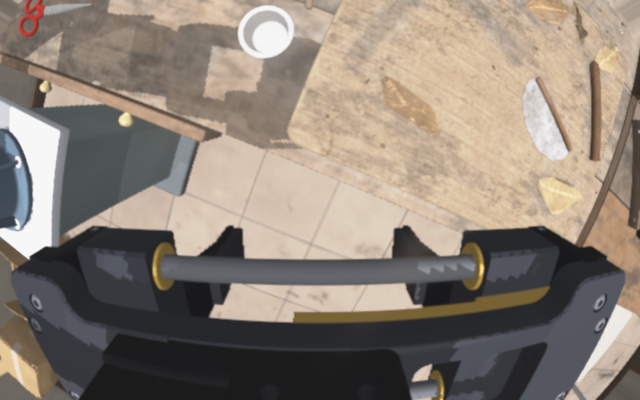

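The side view (looking along +y) shows the long cigar at about (320,295), medium at (351,290), spacer at (286,272) and short at (290,171). The trays are long (355,215), medium (358,180) and short (348,154), with their spacer slots towards the camera (-y). The wrist view shows only bench edge and floor. I'll zoom in on two crops to get corner pixels.

Run:
```python
import cv2
a=cv2.imread('pics/side0.png')[140:340,240:440];cv2.imwrite('pics/sidec.png',cv2.resize(a,(600,600),interpolation=cv2.INTER_CUBIC))
b=cv2.imread('pics/scene0.png')[130:310,140:405];cv2.imwrite('pics/scenec.png',cv2.resize(b,(795,540),interpolation=cv2.INTER_CUBIC))
```

```text
(no output)
```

View pics/sidec.png

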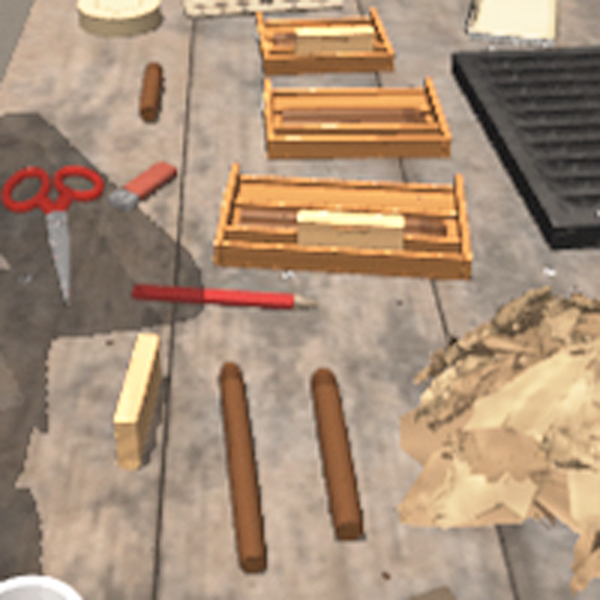

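View pics/scenec.png

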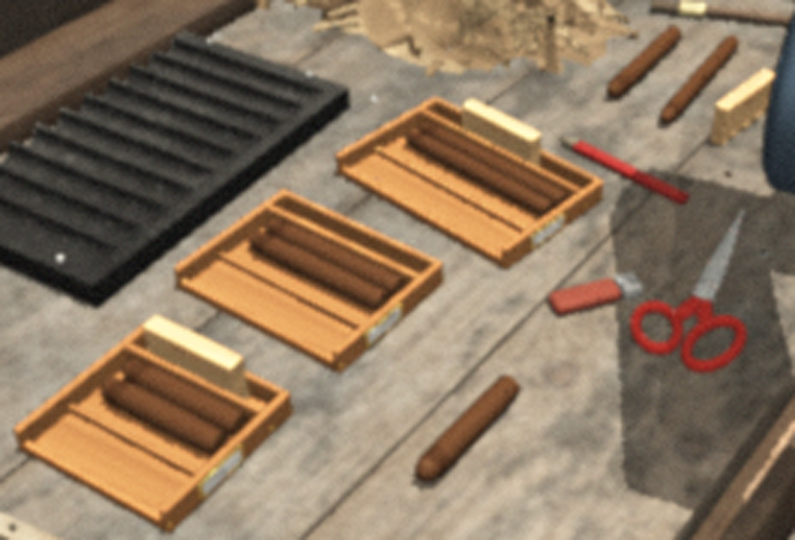

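Crops: both views show all the trays nearly axis-aligned and all loose items clear of each other. I took the tray top corners, cigar ends and spacer top-edge ends from them; next is a joint fit over both cameras.

```bash
cat > h.py <<'E'
import numpy as np,cv2
from rig import bot
np.set_printoptions(precision=4,suppress=True)
from scipy.optimize import least_squares
def proj(m,X):
    K=np.array(m['intrinsics']);P=np.atleast_2d(X)@np.array(m['R']).T+np.array(m['t'])
    return P[:,:2]/P[:,2:]*[K[0,0],K[1,1]]+[K[0,2],K[1,2]]
def projf(m,X): # fisheye
    K=np.array(m['intrinsics']);P=np.atleast_2d(X)@np.array(m['R']).T+np.array(m['t'])
    r=np.hypot(P[:,0],P[:,1]);th=np.arctan2(r,P[:,2])
    return P[:,:2]/r[:,None]*(th*K[0,0])[:,None]+[K[0,2],K[1,2]]
def ray(m,uv,z): # fisheye pixel -> world on plane z
    K=np.array(m['intrinsics']);d=(np.array(uv,float)-[K[0,2],K[1,2]])/K[0,0];th=np.hypot(*d)
    v=np.array([*(d/th*np.sin(th)),np.cos(th)]);R=np.array(m['R']);c=-R.T@np.array(m['t']);w=R.T@v
    return c+w*(z-c[2])/w[2]
E
python3 - <<'E'
from h import *
S=bot.camera_model('scene');D=bot.camera_model('side')
sc=lambda p:np.array(p)/3+[140,130]
sd=lambda p:np.array(p)/3+[240,140]
def fit(name,L,side,scene,x0):
    L=np.array(L,float)
    def W(q):
        c,s=np.cos(q[2]),np.sin(q[2]);return np.c_[L[:,0]*c-L[:,1]*s+q[0],L[:,0]*s+L[:,1]*c+q[1],L[:,2]]
    def f(q):
        e=[]
        for m,o,g in((S,scene,sc),(D,side,sd)):
            u=proj(m,W(q))
            for i,p in enumerate(o):
                if p is not None:e+=list(u[i]-g(p))
        return np.array(e)
    r=least_squares(f,x0,loss='soft_l1');print(name,r.x[:2],'deg',np.degrees(r.x[2]),'res',f(r.x).round(1))
def tray(lx):
    a,b=lx/2,.062;return [(-a,b,.021),(a,b,.021),(a,-b,.021),(-a,-b,.021)]
N=None
fit('tl',tray(.195),[(233,165),(464,176),(471,258),(216,246)],[(504,250),(338,158),(433,98),(603,182)],[.6,0,0])
fit('tm',tray(.165),[(268,82),(432,80),(451,142),(266,143)],[(338,353),(177,268),(286,192),(443,263)],[.6,.2,0])
fit('ts',tray(.135),[(258,11),(377,10),(394,57),(262,60)],[(166,514),(17,432),N,(291,393)],[.6,.4,0])
def cig(l,d):return [(l/2,0,d/2),(-l/2,0,d/2)]
fit('cl',cig(.165,.017),[(231,364),(253,565)],[(667,118),(733,40)],[.5,-.2,1.57])
fit('cm',cig(.135,.019),[(322,372),(349,533)],[(612,93),(675,32)],[.5,-.2,1.57])
fit('cs',cig(.105,.02),[(152,65),(149,118)],[(425,474),(515,379)],[.5,.2,1.57])
fit('sp',[(.04,0,.04),(-.04,0,.04)],[(151,335),(127,424)],[(716,107),N],[.5,-.1,1.57])
E
```

```text
tl [ 0.5673 -0.0592] deg -6.9864072797193115 res [ 0.4 -0.4 -1.4 -1.8  0.5 -1.1  0.1 -0.9 -0.1 -1.3 -0.5 -1.1  0.5 -0.1
 -0.9 -1.1]
tm [0.5909 0.1139] deg -1.1880171672785496 res [ 0.  -0.5 -0.9 -1.4  0.1 -1.9  0.7 -0.5 -1.2 -1.6 -0.1 -1.  -0.  -1.3
 -0.3 -1.6]
ts [0.5739 0.2906] deg 2.1467315342087296 res [-0.2 -0.7 -0.9 -2.   0.8 -0.3 -0.9 -0.5 -0.7 -1.1 -0.3 -1.4  0.  -1.2]
cl [ 0.4815 -0.3171] deg 94.40001677852018 res [-1.4  0.4 -0.2  0.1 -0.5  0.3 -0.1  0.3]
cm [ 0.5389 -0.3117] deg 92.48787648394207 res [-0.4 -0.1 -0.  -0.1 -0.3 -0.  -0.   0.2]
cs [0.3972 0.1728] deg 90.89845014748732 res [ 0.3 -0.2 -0.4  0.1  0.2  0.8 -0.4 -0.8]
sp [ 0.4203 -0.2808] deg 83.04255423658668 res [ 1.1 -1.   0.3  0.   0.  -0.8]
```

```bash
cat >> h.py <<'E'
from scipy.spatial.transform import Rotation as Ro
def go(x,y,z,psi):
    s=bot.read_state();R=np.array(s['tcp_rot']);c,q=np.cos(np.radians(psi)),np.sin(np.radians(psi))
    T=np.array([[c,q,0],[q,-c,0],[0,0,-1.]])
    print('shift cm',(R.T@(np.array([x,y,z])-s['position'])*100).round(2),'rot',Ro.from_matrix(R.T@T).as_rotvec(degrees=True).round(1))
E
python3 -c "
from h import *
go(.4815,-.317,.14,94.4)
m=bot.camera_model('wrist');s=bot.read_state();print(np.array(s['tcp_rot']).T@(-np.array(m['R']).T@m['t']-s['position']))"
```

```text
shift cm [ 32.05 -14.52   9.31] rot [ -0.1  -0.1 -71.6]
[ 0.0739  0.0014 -0.1506]
```

apply_moves([
  [[32.0,-14.5,9.3,-0.1,-0.1,-71.6,1],[32.0,-14.5,9.3,-0.1,-0.1,-71.6,1],[32.0,-14.5,9.3,-0.1,-0.1,-71.6,1],[32.0,-14.5,9.3,-0.1,-0.1,-71.6,1],[32.0,-14.5,9.3,-0.1,-0.1,-71.6,1],[32.0,-14.5,9.3,-0.1,-0.1,-71.6,1],[32.0,-14.5,9.3,-0.1,-0.1,-71.6,1],[32.0,-14.5,9.3,-0.1,-0.1,-71.6,1],[32.0,-14.5,9.3,-0.1,-0.1,-71.6,1],[32.0,-14.5,9.3,-0.1,-0.1,-71.6,1]],
])

```text
time_s: 1.4
position: [0.4809, -0.3188, 0.1407]
tcp_rot: [[-0.075, 0.997, 0.001], [0.997, 0.075, -0.003], [-0.003, 0.001, -1.0]]
force: [-0.3, 0.9, -0.8]
opening: 1.0
grasp_force: 0.0
```

```bash
cat > look.py <<'E'
import sys,pickle
from h import *
n=sys.argv[1];s=bot.read_state();m=bot.camera_model('wrist');im=bot.capture('wrist')
pickle.dump(m,open(f'pics/{n}.pkl','wb'));cv2.imwrite(f'pics/{n}.png',im)
print(s['time_s'],s['position'],s['tcp_rot'][0],s['joint_positions'])
E
python3 look.py w1
```

```text
1.4 [ 0.4809 -0.3188  0.1407] [-0.0752  0.9972  0.0008] [-44.5957  33.5151  94.0483  -0.0877  52.3008 -48.8553]
```

View pics/w1.png

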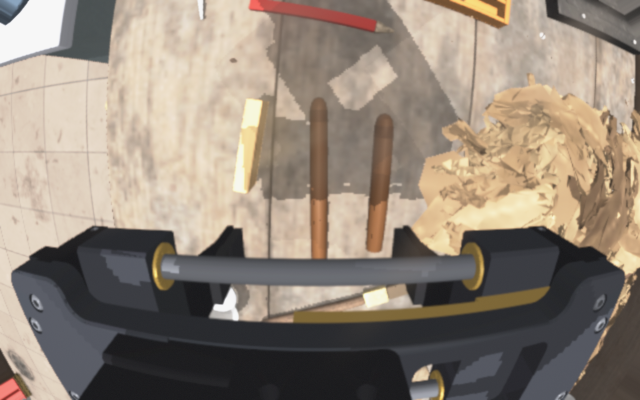

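The wrist view shows the long cigar from (318,98) to (319,258+), the medium from (384,114) to (374,250), and the spacer's top face from (255,100) to about (240,190). Checking these against the fit.

```bash
python3 -c "
from h import *;import pickle
m=pickle.load(open('pics/w1.pkl','rb'))
def pr(n,x,y,a,l,z):
    a=np.radians(a);print(n,projf(m,[[x+l/2*np.cos(a),y+l/2*np.sin(a),z],[x-l/2*np.cos(a),y-l/2*np.sin(a),z]]).round(0))
pr('cl',.4815,-.3171,94.4,.165,.0085);pr('cm',.5389,-.3117,92.5,.135,.0095);pr('sp',.4203,-.2808,83,.08,.04)
for p,z in [((318,97),.0085),((319,200),.0085),((385,114),.0095),((374,250),.0095),((256,99),.04)]: print(ray(m,p,z))
go(.4815,-.3171,.017,94.4)
"
```

```text
cl [[317.  98.]
 [318. 265.]]
cm [[383. 115.]
 [372. 251.]]
sp [[255. 101.]
 [241. 195.]]
[ 0.4756 -0.2336  0.0085]
[ 0.4837 -0.3296  0.0085]
[ 0.5376 -0.2434  0.0095]
[ 0.5434 -0.3782  0.0095]
[ 0.4257 -0.2393  0.04  ]
shift cm [ 0.19  0.06 12.38] rot [ 0.   0.1 -0.1]
```

apply_moves([
  [[0.1,0.1,3,0,0,0,-0.1],[0.2,0.1,6,0,0,0,-0.1],[0.2,0.1,8,0,0,0,-0.1],[0.2,0.1,10,0,0,0,-0.1],[0.2,0.1,12,0,0,0,-0.1],[0.2,0.1,12.3,0,0,0,-0.1],[0.2,0.1,12.3,0,0,0,-0.1],[0.2,0.1,12.3,0,0,0,-1],[0.2,0.1,12.3,0,0,0,-1],[0.2,0.1,12.3,0,0,0,-1],[0.2,0.1,12.3,0,0,0,-1],[0.2,0.1,12.3,0,0,0,-1]],
])

```text
time_s: 2.95
position: [0.4824, -0.3164, 0.018]
tcp_rot: [[-0.078, 0.997, 0.001], [0.997, 0.078, -0.003], [-0.003, 0.001, -1.0]]
force: [-0.5, -0.4, 3.8]
opening: 0.164
grasp_force: 30.0
```

apply_moves([
  [[0,0,-1,0,0,0,-1],[0,0,-3,0,0,0,-1],[0,0,-6,0,0,0,-1],[0,0,-9,0,0,0,-1],[0,0,-9,0,0,0,-1]],
])

```text
time_s: 3.58
position: [0.4835, -0.3172, 0.1101]
tcp_rot: [[-0.078, 0.997, 0.005], [0.997, 0.078, -0.006], [-0.007, 0.004, -1.0]]
force: [-0.6, -0.4, -0.7]
opening: 0.162
grasp_force: 30.0
```

```bash
python3 look.py w2; python3 -c "
from h import *
go(.572,-.0205,.11,173)"
```

```text
3.575 [ 0.4835 -0.3172  0.1101] [-0.0777  0.997   0.0046] [-44.3009  36.1367  95.2264  -0.0949  48.2006 -48.6966]
shift cm [28.81 11.21 -0.23] rot [ -0.1   0.3 -78.5]
```

View pics/w2.png

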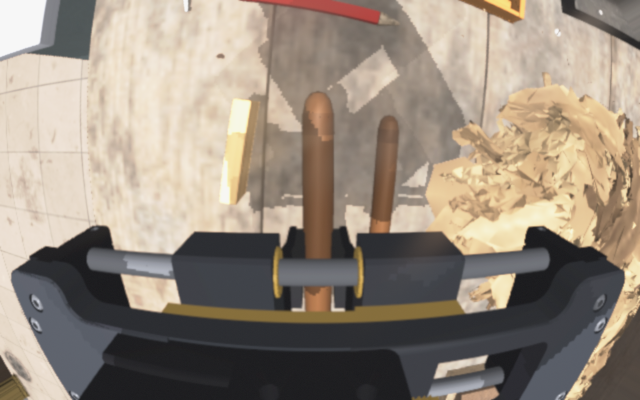

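The long cigar is held straight, spanning (318,92) to (318,310) between the fingers. Moving it over its bay.

apply_moves([
  [[28.8,11.2,-0.3,0,0.3,-78.5,-1],[28.8,11.2,-0.3,0,0.3,-78.5,-1],[28.8,11.2,-0.3,0,0.3,-78.5,-1],[28.8,11.2,-0.3,0,0.3,-78.5,-1],[28.8,11.2,-0.3,0,0.3,-78.5,-1],[28.8,11.2,-0.3,0,0.3,-78.5,-1],[28.8,11.2,-0.3,0,0.3,-78.5,-1],[28.8,11.2,-0.3,0,0.3,-78.5,-1],[28.8,11.2,-0.3,0,0.3,-78.5,-1],[28.8,11.2,-0.3,0,0.3,-78.5,-1],[28.8,11.2,-0.3,0,0.3,-78.5,-1]],
])

```text
time_s: 5.0
position: [0.5713, -0.0203, 0.1096]
tcp_rot: [[-0.992, 0.123, -0.003], [0.123, 0.992, 0.001], [0.004, 0.001, -1.0]]
force: [-0.3, -0.2, -0.8]
opening: 0.165
grasp_force: 30.0
```

```bash
python3 look.py w3; python3 -c "
from h import *;import pickle
go(.572,-.0205,.023,173)
m=pickle.load(open('pics/w3.pkl','rb'));c,s=np.cos(np.radians(-7)),np.sin(np.radians(-7))
for n,p in dict(bay_pp=(.0975,.062,.009),bay_mp=(-.0975,.062,.021),m_cleat=(-.0915,.021,.009),mm=(-.0975,-.062,.021)).items(): print(n,projf(m,[[.5673+c*p[0]-s*p[1],-.0592+s*p[0]+c*p[1],p[2]]]).round(0))"
```

```text
5.0 [ 0.5713 -0.0203  0.1096] [-0.9923  0.1235 -0.0034] [-13.2487  35.9819  95.7581   0.0452  48.4661 -96.186 ]
shift cm [-0.1  -0.02  8.67] rot [ 0.1 -0.2 -0.1]
bay_pp [[343. 297.]]
bay_mp [[349.  81.]]
m_cleat [[296.  90.]]
mm [[193.  88.]]
```

View pics/w3.png

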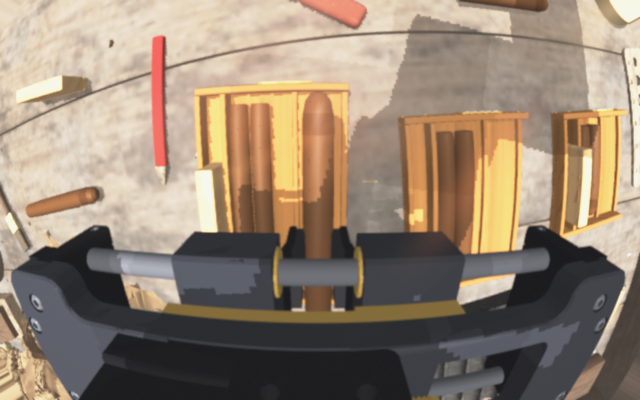

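The wrist view shows the long tray's end board from (195,90) to (349,84), matching the prediction, with the cigar above the bay. Lowering and releasing.

apply_moves([
  [[-0.1,0,4,0,0,0,-1],[-0.1,0,7,0.1,-0.2,0,-1],[-0.1,0,8,0.1,-0.2,0,-1],[-0.1,0,8.6,0.1,-0.2,0,-1],[-0.1,0,8.6,0.1,-0.2,0,-1],[-0.1,0,8.6,0.1,-0.2,0,-1],[-0.1,0,8.6,0.1,-0.2,0,-0.4],[-0.1,0,8.6,0.1,-0.2,0,-0.4],[-0.1,0,8.6,0.1,-0.2,0,-0.4],[-0.1,0,7,0.1,-0.2,0,-0.4],[-0.1,0,4,0.1,-0.2,0,-0.4],[-0.1,0,0,0.1,-0.2,0,-0.3],[-0.1,0,0,0.1,-0.2,0,-0.1]],
])

```text
time_s: 6.68
position: [0.5751, -0.0208, 0.1139]
tcp_rot: [[-0.992, 0.123, 0.008], [0.123, 0.992, -0.003], [-0.009, -0.002, -1.0]]
force: [0.1, -0.2, -0.1]
opening: 0.398
grasp_force: 0.0
```

```bash
python3 look.py w4; python3 -c "
from h import *
go(.5389,-.3117,.12,92.5)"
```

```text
6.675 [ 0.5751 -0.0208  0.1139] [-0.9924  0.1226  0.0085] [-13.1738  35.6168  95.5723  -0.0599  48.303  -96.0949]
shift cm [ -0.13 -29.32  -0.74] rot [ 0.1  0.3 80.5]
```

apply_moves([
  [[-0.1,-29.3,-0.7,0.1,0.3,80.5,-0.1],[-0.1,-29.3,-0.7,0.1,0.3,80.5,-0.1],[-0.1,-29.3,-0.7,0.1,0.3,80.5,-0.1],[-0.1,-29.3,-0.7,0.1,0.3,80.5,-0.1],[-0.1,-29.3,-0.7,0.1,0.3,80.5,-0.1],[-0.1,-29.3,-0.7,0.1,0.3,80.5,-0.1],[-0.1,-29.3,-0.7,0.1,0.3,80.5,-0.1],[-0.1,-29.3,-0.7,0.1,0.3,80.5,-0.1],[-0.1,-29.3,-0.7,0.1,0.3,80.5,-0.1],[-0.1,-29.3,-0.7,0.1,0.3,80.5,-0.1],[-0.1,-29.3,-0.7,0.1,0.3,80.5,-0.1]],
])

```text
time_s: 8.1
position: [0.5374, -0.3111, 0.1169]
tcp_rot: [[-0.044, 0.999, -0.004], [0.999, 0.044, 0.002], [0.002, -0.004, -1.0]]
force: [-1.3, 0.2, 0.2]
opening: 0.449
grasp_force: 0.0
```

```bash
python3 look.py w5; python3 -c "
from h import *
go(.5395,-.3117,.0175,92.5)"
```

```text
8.1 [ 0.5374 -0.3111  0.1169] [-0.0436  0.999  -0.0044] [-40.3222  38.3189  88.0488  -0.1009  53.8946 -42.7594]
shift cm [-0.09  0.25  9.95] rot [-0.2 -0.1 -0. ]
```

View pics/w5.png

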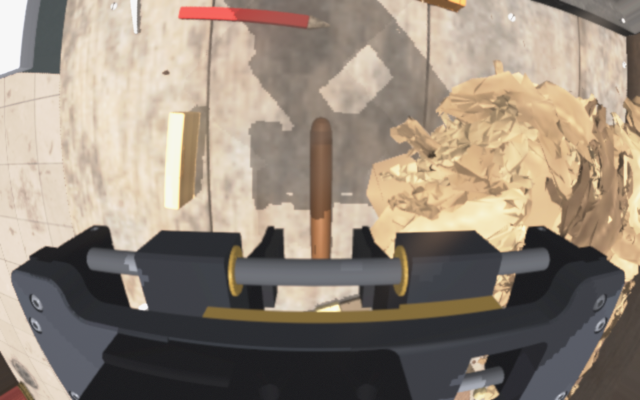

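The wrist view shows the medium cigar centred between the open fingers, head at (320,118). The leaf pile is close on the right, so I'll descend in two stages and watch the force.

apply_moves([
  [[-0.1,0.2,3,-0.2,-0.1,0,-0.1],[-0.1,0.2,5,-0.2,-0.1,0,-0.1],[-0.1,0.2,6.5,-0.2,-0.1,0,-0.1],[-0.1,0.2,7.5,-0.2,-0.1,0,-0.1],[-0.1,0.2,7.5,-0.2,-0.1,0,-0.1]],
])

```text
time_s: 8.78
position: [0.539, -0.3118, 0.0416]
tcp_rot: [[-0.043, 0.999, -0.001], [0.999, 0.043, 0.001], [0.001, -0.001, -1.0]]
force: [0.0, 0.8, -0.6]
opening: 0.455
grasp_force: 0.0
```

```bash
python3 -c "
from h import *
go(.5395,-.3117,.017,92.5)"
```

```text
shift cm [0.01 0.05 2.46] rot [-0.1 -0.  -0. ]
```

apply_moves([
  [[0,0,0.8,0,0,0,-0.1],[0,0,1.6,0,0,0,-0.1],[0,0,2.2,0,0,0,-0.1],[0,0,2.4,0,0,0,-0.1],[0,0,2.4,0,0,0,-0.1],[0,0,2.4,0,0,0,-1],[0,0,2.4,0,0,0,-1],[0,0,2.4,0,0,0,-1],[0,0,2.4,0,0,0,-1],[0,0,2.4,0,0,0,-1],[0,0,1,0,0,0,-1],[0,0,-2,0,0,0,-1],[0,0,-6,0,0,0,-1],[0,0,-7,0,0,0,-1],[0,0,-7,0,0,0,-1]],
])

```text
time_s: 10.65
position: [0.5395, -0.3122, 0.1131]
tcp_rot: [[-0.043, 0.999, 0.001], [0.999, 0.043, -0.001], [-0.001, 0.001, -1.0]]
force: [-0.1, 0.4, -0.8]
opening: 0.188
grasp_force: 30.0
```

```bash
python3 look.py w6; python3 -c "
from h import *
go(.5917,.1529,.11,178.8)"
```

```text
10.65 [ 0.5395 -0.3122  0.1131] [-0.0428  0.9991  0.0008] [-40.305   38.6673  88.0821  -0.0247  53.1728 -42.7439]
shift cm [46.19  7.26  0.2 ] rot [ -0.   -0.1 -86.4]
```

apply_moves([
  [[46.2,7.3,0.2,0,-0.1,-86.4,-1],[46.2,7.3,0.2,0,-0.1,-86.4,-1],[46.2,7.3,0.2,0,-0.1,-86.4,-1],[46.2,7.3,0.2,0,-0.1,-86.4,-1],[46.2,7.3,0.2,0,-0.1,-86.4,-1],[46.2,7.3,0.2,0,-0.1,-86.4,-1],[46.2,7.3,0.2,0,-0.1,-86.4,-1],[46.2,7.3,0.2,0,-0.1,-86.4,-1],[46.2,7.3,0.2,0,-0.1,-86.4,-1],[46.2,7.3,0.2,0,-0.1,-86.4,-1],[46.2,7.3,0.2,0,-0.1,-86.4,-1],[46.2,7.3,0.2,0,-0.1,-86.4,-1]],
])

```text
time_s: 12.2
position: [0.5925, 0.1513, 0.11]
tcp_rot: [[-1.0, 0.023, 0.0], [0.023, 1.0, -0.001], [-0.0, -0.001, -1.0]]
force: [0.5, -0.7, -0.6]
opening: 0.184
grasp_force: 30.0
```

```bash
python3 look.py w7; python3 -c "
from h import *;import pickle
go(.5917,.1529,.023,178.8)
m=pickle.load(open('pics/w7.pkl','rb'))
for n,x,y,a,l in (('tl',.5673,-.0592,-7,.195),('tm',.5909,.1139,-1.2,.165),('ts',.5739,.2906,2.15,.135)):
  c,s=np.cos(np.radians(a)),np.sin(np.radians(a))
  print(n,projf(m,[[x+c*p-s*q,y+s*p+c*q,.021] for p in(-l/2,) for q in (-.062,.062)]).round(0))"
```

```text
12.2 [0.5925 0.1513 0.11  ] [-0.9997  0.0226  0.0002] [  3.9046  38.2211  89.9275  -0.0961  51.8423 -84.7427]
shift cm [0.09 0.15 8.71] rot [-0.1  0.  -0.1]
tl [[ 56.  83.]
 [153.  75.]]
tm [[195. 104.]
 [351.  98.]]
ts [[412.  98.]
 [535. 104.]]
```

View pics/w7.png

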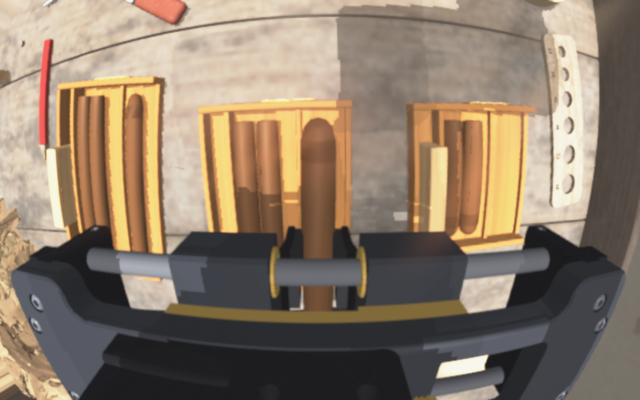

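The long cigar lies in its bay at (135,140). The medium tray's end board runs from (199,108) to (352,102), so it sits about 3 mm further in x and 2 mm in y than fitted. Lowering the medium cigar with that correction.

apply_moves([
  [[-0.1,0.3,4,0,0,0,-1],[-0.2,0.3,7,0,0,0,-1],[-0.2,0.3,8,0,0,0,-1],[-0.2,0.3,8.7,0,0,0,-1],[-0.2,0.3,8.7,0,0,0,-1],[-0.2,0.3,8.7,0,0,0,-1],[-0.2,0.3,8.7,0,0,0,-0.4],[-0.2,0.3,8.7,0,0,0,-0.4],[-0.2,0.3,8.7,0,0,0,-0.4],[-0.2,0.3,7,0,0,0,-0.4],[-0.2,0.3,4,0,0,0,-0.4],[-0.2,0.3,0,0,0,0,-0.3],[-0.2,0.3,0,0,0,0,-0.1]],
])

```text
time_s: 13.88
position: [0.5974, 0.1559, 0.1147]
tcp_rot: [[-1.0, 0.02, 0.01], [0.02, 1.0, -0.0], [-0.01, -0.0, -1.0]]
force: [0.0, 0.7, -0.1]
opening: 0.393
grasp_force: 0.0
```

```bash
python3 -c "
from h import *
s=bot.read_state();print(s['joint_positions'])
go(.3972,.1728,.12,90.9)"
```

```text
[  4.3058  38.0357  89.2819  -0.0865  52.1392 -84.5002]
shift cm [20.04  1.29 -0.72] rot [ 0.4  0.4 88. ]
```

apply_moves([
  [[20.0,1.3,-0.7,0.4,0.4,88,-0.1],[20.0,1.3,-0.7,0.4,0.4,88,-0.1],[20.0,1.3,-0.7,0.4,0.4,88,-0.1],[20.0,1.3,-0.7,0.4,0.4,88,-0.1],[20.0,1.3,-0.7,0.4,0.4,88,-0.1],[20.0,1.3,-0.7,0.4,0.4,88,-0.1],[20.0,1.3,-0.7,0.4,0.4,88,-0.1],[20.0,1.3,-0.7,0.4,0.4,88,-0.1],[20.0,1.3,-0.7,0.4,0.4,88,-0.1],[20.0,1.3,-0.7,0.4,0.4,88,-0.1],[20.0,1.3,-0.7,0.4,0.4,88,-0.1],[20.0,1.3,-0.7,0.4,0.4,88,-0.1]],
])

```text
time_s: 15.38
position: [0.3948, 0.1726, 0.1169]
tcp_rot: [[-0.016, 1.0, -0.008], [1.0, 0.016, -0.001], [-0.001, -0.008, -1.0]]
force: [1.0, 0.7, 0.6]
opening: 0.451
grasp_force: 0.0
```

```bash
python3 look.py w8; python3 -c "
from h import *;import pickle
go(.3972,.1728,.0175,90.9)
m=pickle.load(open('pics/w8.pkl','rb'))
a=np.radians(90.9);print(projf(m,[[.3972+l*np.cos(a),.1728+l*np.sin(a),.01] for l in(.0525,-.0525)]))
"
```

```text
15.375 [0.3948 0.1726 0.1169] [-0.0156  0.9998 -0.0083] [  8.6854  27.9727 115.2707   0.011   37.2369   7.7844]
shift cm [0.02 0.33 9.94] rot [-0.5  0.1 -0. ]
[[320.8124 135.2367]
 [320.6456 251.206 ]]
```

View pics/w8.png

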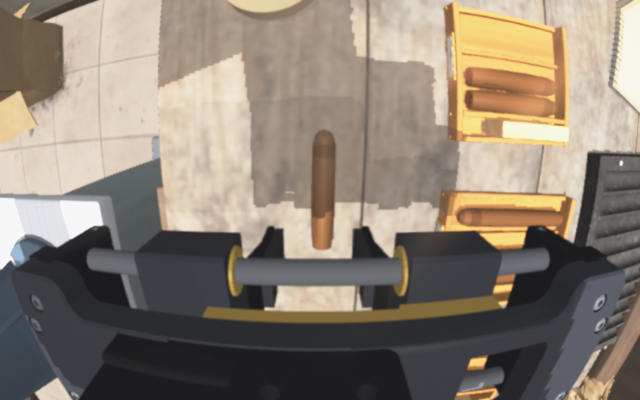

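The short cigar runs from (323,131) to (322,250), within 2 mm of the prediction. The medium cigar lies in its bay at (510,217). Grasping the short one.

apply_moves([
  [[0.1,0.4,3,-0.5,0,0,-0.1],[0.1,0.4,6,-0.5,0,0,-0.1],[0.1,0.4,8,-0.5,0,0,-0.1],[0.1,0.4,9.4,-0.5,0,0,-0.1],[0.1,0.4,9.9,-0.5,0,0,-0.1],[0.1,0.4,9.9,-0.5,0,0,-0.1],[0.1,0.4,9.9,-0.5,0,0,-0.1],[0.1,0.4,9.9,-0.5,0,0,-1],[0.1,0.4,9.9,-0.5,0,0,-1],[0.1,0.4,9.9,-0.5,0,0,-1],[0.1,0.4,9.9,-0.5,0,0,-1],[0.1,0.4,9.9,-0.5,0,0,-1],[0.1,0.4,8.5,-0.5,0,0,-1],[0.1,0.4,5,-0.5,0,0,-1],[0.1,0.4,0.5,-0.5,0,0,-1],[0.1,0.4,0.5,-0.5,0,0,-1],[0.1,0.4,0.5,-0.5,0,0,-1]],
])

```text
time_s: 17.55
position: [0.3984, 0.1737, 0.1121]
tcp_rot: [[-0.015, 1.0, 0.001], [1.0, 0.015, -0.001], [-0.001, 0.001, -1.0]]
force: [-0.2, -0.7, -0.3]
opening: 0.194
grasp_force: 29.9
```

```bash
python3 -c "
from h import *
s=bot.read_state();print(s['joint_positions'])
go(.5735,.331,.11,182.1)"
```

```text
[  8.7957  28.6199 115.2958  -0.1033  36.053    8.0297]
shift cm [15.47 17.74  0.21] rot [ -0.    0.1 -91.3]
```

apply_moves([
  [[15.5,17.7,0.2,0,0.1,-91.3,-1],[15.5,17.7,0.2,0,0.1,-91.3,-1],[15.5,17.7,0.2,0,0.1,-91.3,-1],[15.5,17.7,0.2,0,0.1,-91.3,-1],[15.5,17.7,0.2,0,0.1,-91.3,-1],[15.5,17.7,0.2,0,0.1,-91.3,-1],[15.5,17.7,0.2,0,0.1,-91.3,-1],[15.5,17.7,0.2,0,0.1,-91.3,-1],[15.5,17.7,0.2,0,0.1,-91.3,-1],[15.5,17.7,0.2,0,0.1,-91.3,-1],[15.5,17.7,0.2,0,0.1,-91.3,-1],[15.5,17.7,0.2,0,0.1,-91.3,-1]],
])

```text
time_s: 19.05
position: [0.5732, 0.3312, 0.1093]
tcp_rot: [[-0.999, -0.037, -0.002], [-0.037, 0.999, -0.0], [0.002, -0.0, -1.0]]
force: [0.4, -1.1, 0.3]
opening: 0.194
grasp_force: 29.9
```

```bash
python3 look.py w9; python3 -c "
from h import *;import pickle
go(.5735,.331,.024,182.1)
m=pickle.load(open('pics/w9.pkl','rb'))
for n,x,y,a,l in (('tm',.5909,.1139,-1.2,.165),('ts',.5739,.2906,2.15,.135)):
  c,s=np.cos(np.radians(a)),np.sin(np.radians(a))
  print(n,projf(m,[[x+c*p-s*q,y+s*p+c*q,.021] for p in(-l/2,) for q in (-.062,.062)]).round(0))"
```

```text
19.05 [0.5732 0.3312 0.1093] [-0.9993 -0.0367 -0.0015] [ 20.3568  41.4468  82.0199   0.0186  56.6208 -71.7563]
shift cm [-0.03 -0.03  8.55] rot [-0.  -0.1  0. ]
tm [[ 51. 131.]
 [143. 126.]]
ts [[192. 122.]
 [347. 118.]]
```

View pics/w9.png

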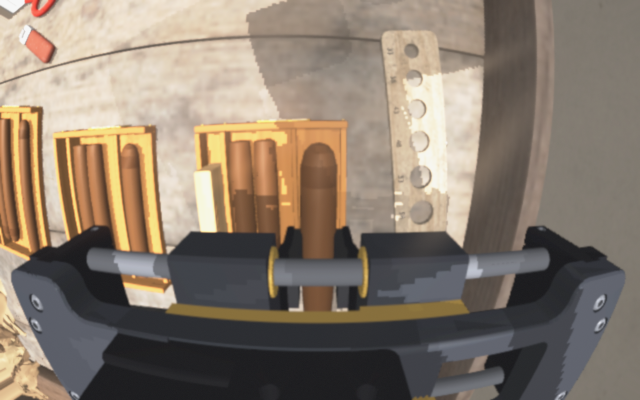

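The short tray's end board runs from (194,127) to (346,122), about 3 mm further in x than fitted. The cigar is over the bay; lowering it with that correction.

apply_moves([
  [[-0.2,0,4,0,0,0,-1],[-0.3,0,7,0,0,0,-1],[-0.3,0,8,0,0,0,-1],[-0.3,0,8.6,0,0,0,-1],[-0.3,0,8.6,0,0,0,-1],[-0.3,0,8.6,0,0,0,-1],[-0.3,0,8.6,0,0,0,-0.4],[-0.3,0,8.6,0,0,0,-0.4],[-0.3,0,8.6,0,0,0,-0.4],[-0.3,0,7,0,0,0,-0.4],[-0.3,0,4,0,0,0,-0.4],[-0.3,0,0,0,0,0,-0.3],[-0.3,0,0,0,0,0,-0.1]],
])

```text
time_s: 20.72
position: [0.5794, 0.3326, 0.1149]
tcp_rot: [[-0.999, -0.038, 0.008], [-0.038, 0.999, 0.003], [-0.008, 0.003, -1.0]]
force: [0.2, -1.2, 0.5]
opening: 0.394
grasp_force: 0.0
```

```bash
python3 -c "
from h import *
s=bot.read_state();print(s['joint_positions'])
go(.4203,-.2808,.16,83)"
```

```text
[ 20.2861  41.2309  81.3552   0.0222  56.9078 -71.8811]
shift cm [ 18.16 -60.68  -4.85] rot [ 0.5  0.2 99.2]
```

apply_moves([
  [[18.2,-60.7,-4.8,0.5,0.2,99.2,-0.1],[18.2,-60.7,-4.8,0.5,0.2,99.2,-0.1],[18.2,-60.7,-4.8,0.5,0.2,99.2,-0.1],[18.2,-60.7,-4.8,0.5,0.2,99.2,-0.1],[18.2,-60.7,-4.8,0.5,0.2,99.2,-0.1],[18.2,-60.7,-4.8,0.5,0.2,99.2,-0.1],[18.2,-60.7,-4.8,0.5,0.2,99.2,-0.1],[18.2,-60.7,-4.8,0.5,0.2,99.2,-0.1],[18.2,-60.7,-4.8,0.5,0.2,99.2,-0.1],[18.2,-60.7,-4.8,0.5,0.2,99.2,-0.1],[18.2,-60.7,-4.8,0.5,0.2,99.2,-0.1],[18.2,-60.7,-4.8,0.5,0.2,99.2,-0.1],[18.2,-60.7,-4.8,0.5,0.2,99.2,-0.1],[18.2,-60.7,-4.8,0.5,0.2,99.2,-0.1],[18.2,-60.7,-4.8,0.5,0.2,99.2,-0.1]],
])

```text
time_s: 22.6
position: [0.4177, -0.2808, 0.1579]
tcp_rot: [[0.121, 0.993, -0.009], [0.993, -0.121, -0.002], [-0.003, -0.008, -1.0]]
force: [0.7, 0.3, -1.0]
opening: 0.452
grasp_force: 0.0
```

```bash
python3 look.py w10; python3 -c "
from h import *;import pickle
go(.4203,-.2808,.034,83)
m=pickle.load(open('pics/w10.pkl','rb'))
a=np.radians(83);c,s=np.cos(a),np.sin(a);print(projf(m,[[.4203+p*c-q*s,-.2808+p*s+q*c,.04] for p,q in((.04,.007),(.04,-.007),(-.04,.007),(-.04,-.007))]))
im=cv2.imread('pics/w10.png')[60:260,220:420];cv2.imwrite('pics/w10c.png',cv2.resize(im,(600,600)))
"
```

```text
22.6 [ 0.4177 -0.2808  0.1579] [ 0.1208  0.9926 -0.0087] [-46.3781  27.5562 103.4687  -0.6035  49.2176 -39.0439]
shift cm [ 0.1   0.36 12.39] rot [-0.5  0.2  0. ]
[[312.8082 148.1531]
 [328.9158 148.1845]
 [313.1701 233.7457]
 [328.1061 233.7798]]
```

View pics/w10c.png

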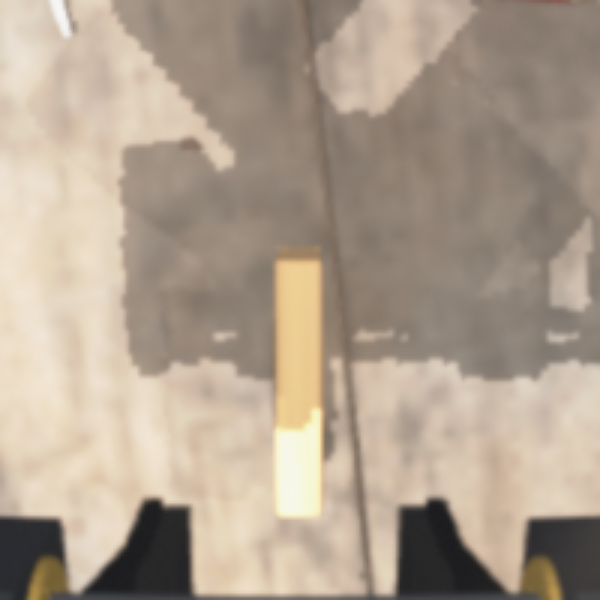

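The spacer's top face is at px (312–327, 147–232), within 1.5 px of the prediction and aligned with the tool. Grasping it.

apply_moves([
  [[0.2,0.3,4,-0.5,0.2,0,-0.1],[0.2,0.3,8,-0.5,0.2,0,-0.1],[0.2,0.3,10.5,-0.5,0.2,0,-0.1],[0.2,0.3,12,-0.5,0.2,0,-0.1],[0.2,0.3,12.3,-0.5,0.2,0,-0.1],[0.2,0.3,12.3,-0.5,0.2,0,-0.1],[0.2,0.3,12.3,-0.5,0.2,0,-0.1],[0.2,0.3,12.3,-0.5,0.2,0,-1],[0.2,0.3,12.3,-0.5,0.2,0,-1],[0.2,0.3,12.3,-0.5,0.2,0,-1],[0.2,0.3,12.3,-0.5,0.2,0,-1],[0.2,0.3,12.3,-0.5,0.2,0,-1]],
])

```text
time_s: 24.15
position: [0.4196, -0.2808, 0.035]
tcp_rot: [[0.123, 0.992, 0.001], [0.992, -0.123, -0.001], [-0.0, 0.001, -1.0]]
force: [-0.5, 0.4, 2.2]
opening: 0.162
grasp_force: 30.0
```

apply_moves([
  [[0,0,-1,0,0,0,-1],[0,0,-5,0,0,0,-1],[0,0,-10,0,0,0,-1],[0,0,-10,0,0,0,-1]],
])

```text
time_s: 24.65
position: [0.4214, -0.2825, 0.1386]
tcp_rot: [[0.123, 0.992, 0.007], [0.992, -0.123, -0.007], [-0.006, 0.008, -1.0]]
force: [0.3, -0.8, -0.3]
opening: 0.159
grasp_force: 30.0
```

```bash
python3 -c "
from h import *
go(.593,.066,.13,178.8)"
```

```text
shift cm [36.7  12.75  0.74] rot [  0.    0.6 -95.8]
```

apply_moves([
  [[36.7,12.8,0.7,0,0.2,-95.8,-1],[36.7,12.8,0.7,0,0.2,-95.8,-1],[36.7,12.8,0.7,0,0.2,-95.8,-1],[36.7,12.8,0.7,0,0.2,-95.8,-1],[36.7,12.8,0.7,0,0.2,-95.8,-1],[36.7,12.8,0.7,0,0.2,-95.8,-1],[36.7,12.8,0.7,0,0.2,-95.8,-1],[36.7,12.8,0.7,0,0.2,-95.8,-1],[36.7,12.8,0.7,0,0.2,-95.8,-1],[36.7,12.8,0.7,0,0.2,-95.8,-1],[36.7,12.8,0.7,0,0.2,-95.8,-1],[36.7,12.8,0.7,0,0.2,-95.8,-1],[36.7,12.8,0.7,0,0.2,-95.8,-1],[36.7,12.8,0.7,0,0.2,-95.8,-1]],
])

```text
time_s: 26.4
position: [0.5916, 0.0678, 0.1279]
tcp_rot: [[-1.0, 0.022, -0.001], [0.022, 1.0, 0.002], [0.001, 0.002, -1.0]]
force: [0.7, 0.0, -0.2]
opening: 0.157
grasp_force: 30.0
```

```bash
python3 look.py w11; python3 -c "
from h import *
go(.593,.066,.075,178.8)
im=cv2.imread('pics/w11.png')[70:270,210:470];cv2.imwrite('pics/w11c.png',cv2.resize(im,(780,600)))
"
```

```text
26.4 [0.5916 0.0678 0.1279] [-0.9998  0.0223 -0.0012] [ -4.2612  35.7854  91.6838   0.1288  52.6097 -93.0604]
shift cm [-0.15 -0.18  5.29] rot [ 0.1 -0.1 -0.1]
```

View pics/w11c.png

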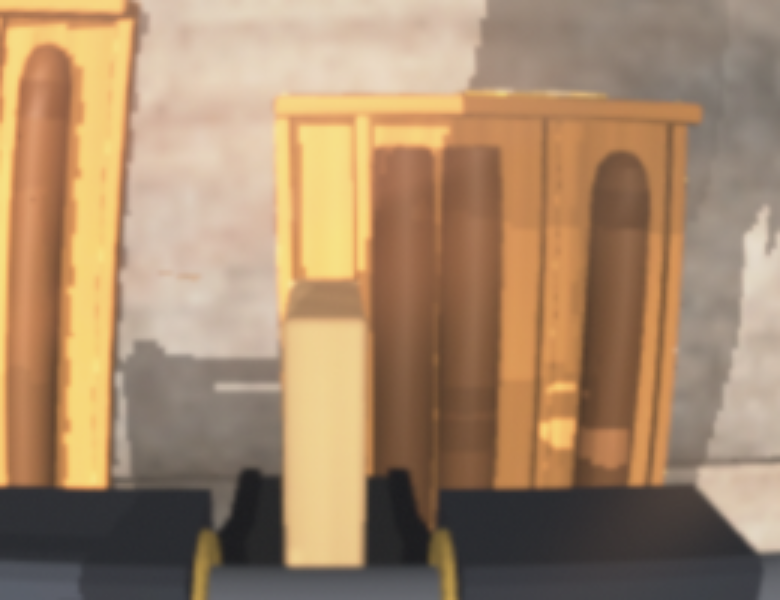

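The crop shows the spacer (u 286–364) above the slot, with the slot's wall tops at u≈291 and 356 near v 125 and v 270. Working out the lateral offset.

```bash
python3 -c "
from h import *;import pickle
m=pickle.load(open('pics/w11.pkl','rb'))
f=lambda u,v,z:ray(m,(210+u/3,70+v/3),z)
for u,v in((291,125),(356,125),(292,270),(357,270),(277,118),(700,120)): print('slot',f(u,v,.021))
for u,v in((286,322),(364,322),(285,520),(364,520)): print('sp',f(u,v,.133))
for u,v in((305,285),(356,285)): print('foot',f(u,v,.093))
"
```

```text
slot [0.5184 0.0595 0.021 ]
slot [0.5188 0.0773 0.021 ]
slot [0.5589 0.0587 0.021 ]
slot [0.5593 0.0769 0.021 ]
slot [0.5163 0.0557 0.021 ]
slot [0.5157 0.1775 0.021 ]
sp [0.5499 0.0615 0.133 ]
sp [0.5502 0.0739 0.133 ]
sp [0.5844 0.0601 0.133 ]
sp [0.5847 0.0736 0.133 ]
foot [0.5508 0.0638 0.093 ]
foot [0.5511 0.0741 0.093 ]
```

apply_moves([
  [[0,0,3,0,0,0,-1],[-0.1,0,5.5,0,0,0,-1],[-0.1,0,6.5,0,0,0,-1],[-0.1,0,6.8,0,0,0,-1],[-0.1,0,7.1,0,0,0,-1],[-0.1,0,7.4,0,0,0,-1],[-0.1,0,7.7,0,0,0,-1],[-0.1,0,7.7,0,0,0,-1]],
])

```text
time_s: 27.45
position: [0.5924, 0.068, 0.0508]
tcp_rot: [[-1.0, 0.022, -0.001], [0.022, 1.0, 0.002], [0.001, 0.002, -1.0]]
force: [1.1, 0.3, -0.5]
opening: 0.157
grasp_force: 30.0
```

```bash
python3 -c "
from h import *
go(.593,.0675,.0385,178.8);print(bot.read_state()['moment'])"
```

```text
shift cm [-0.06 -0.05  1.23] rot [ 0.1 -0.1 -0.1]
[ 0.1199 -0.1471  0.0113]
```

apply_moves([
  [[0,0,0.3,0,0,0,-1],[0,0,0.6,0,0,0,-1],[0,0,0.9,0,0,0,-1],[0,0,1.1,0,0,0,-1],[0,0,1.2,0,0,0,-1],[0,0,1.3,0,0,0,-1],[0,0,1.3,0,0,0,-1]],
])

```text
time_s: 28.32
position: [0.5924, 0.068, 0.0381]
tcp_rot: [[-1.0, 0.022, -0.001], [0.022, 1.0, 0.002], [0.001, 0.002, -1.0]]
force: [-0.4, 0.3, 1.1]
opening: 0.157
grasp_force: 30.0
```

apply_moves([
  [[0,0,0.1,0,0,0,-1],[0,0,0.2,0,0,0,-1],[0,0,0.2,0,0,0,-1]],
])

```text
time_s: 28.7
position: [0.5924, 0.068, 0.038]
tcp_rot: [[-1.0, 0.022, -0.001], [0.022, 1.0, 0.002], [0.001, 0.002, -1.0]]
force: [-3.5, 0.3, 14.0]
opening: 0.155
grasp_force: 30.0
```

Firm contact (14 N) with the tool at the floor height (0.038), so the spacer is seated. Releasing and retreating.

apply_moves([
  [[0,0,0,0,0,0,-1],[0,0,0,0,0,0,-0.5],[0,0,0,0,0,0,-0.4],[0,0,0,0,0,0,-0.4],[0,0,-1,0,0,0,-0.4],[0,0,-4,0,0,0,-0.4],[0,0,-9,0,0,0,-0.4],[6,0,-14,0,0,0,-0.4],[10,0,-16,0,0,0,-0.4],[10,0,-16,0,0,0,-0.4],[10,0,-16,0,0,0,-0.4]],
])

```text
time_s: 30.08
position: [0.4938, 0.0698, 0.1967]
tcp_rot: [[-1.0, 0.022, 0.002], [0.022, 1.0, 0.002], [-0.001, 0.002, -1.0]]
force: [0.6, -0.4, -0.4]
opening: 0.297
grasp_force: 0.0
```

```bash
python3 look.py w12; python3 -c "
from h import *
a=cv2.imread('pics/w12.png')
b=cv2.resize(bot.capture('side')[140:240,290:430],(800,571),interpolation=cv2.INTER_CUBIC)[:,:]
cv2.imwrite('pics/fin.png',np.vstack([a[130:400],cv2.resize(b,(640,320))]))"
```

```text
30.075 [0.4938 0.0698 0.1967] [-0.9998  0.0219  0.0015] [ -4.8813  23.5684 102.3084   0.1233  54.0447 -93.7002]
```

View pics/fin.png

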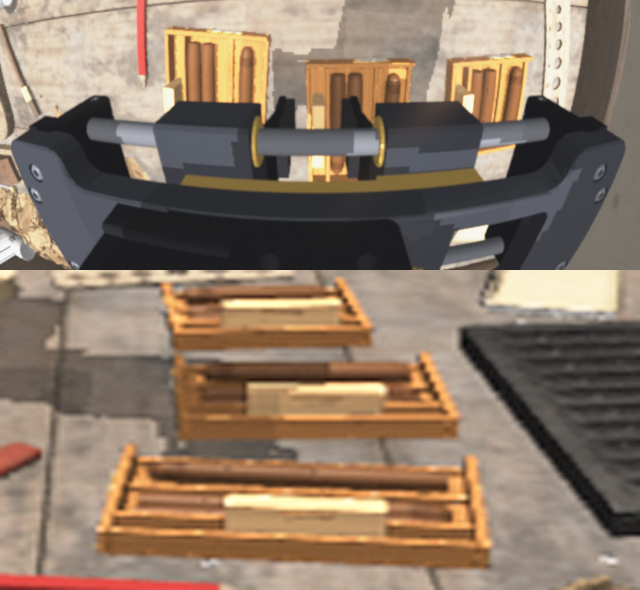

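The side crop shows all three cigars flat and centred in their bays. The long one spans u 150–448, about 3 mm off centre; the medium 205–412 and the short 183–342 are within 1–2 mm. The spacer in the medium tray (247–387, y≈398) stands as high as the fixed spacers in the other two trays. Handing in.

```bash
python3 -c "
from rig import bot
print(bot.hand_in())"
```

```text
the job is handed in; nothing more can be done
None
```

I handed the job in at about 30 s of the allowed 104 s: all three cigars lie flat in their own trays' free bays, and the spacer is pushed fully down in the medium tray's slot. The last pictures agree with this, but hand-in returned no verdict.

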